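# Bed the label rails with the wooden roller

## Robot

A 7-joint arm with a two-finger parallel gripper is mounted at the origin on the work surface. World frame = base frame: x ahead of the robot, y to its left, z up, the work surface at z = 0. Lengths are in mm, angles in rad, forces in N, time in s.
With the tool pointing down it reaches from about 400 to 900 mm from the base axis. Payload 5.6 kg.
Tool frame: the origin (TCP) lies midway between the tips of the shut fingers; the grasp point (between the pads) lies 19 mm behind it; x points along the fingers, y is the direction in which the jaws open and shut, and the axes are right-handed (so a half turn about x gives the same grasp; the last joint's range is limited). The gripper opens to 92 mm and grips with 3 to 60 N. Pads are 20 mm wide; open, the fingers measure 128 mm over their backs; the gripper's body (75 mm by 189 mm) begins 69 mm behind the grasp point.
Start: joints at [-1.337, 0.468, -0.012, 1.603, 0.006, 1.071, -0.056], TCP at [177.673, 625.253, 214.592] pointing down, gripper open.
Joint ranges: [-2.53, 2.53], [-0.31, 2.02], [-1.57, 1.55], [0.28, 2.44], [-1.29, 4.43], [0.15, 1.84], [-2.92, 2.92]. Speed limits (rad/s): [2.57, 2.57, 3.14, 3.14, 3.14, 3.14, 3.14].

## Interface

Orientations are given as a rotation vector (axis times angle).
In Python, from cell import robot, grip, kin, viewer gives the robot as it stands. Calls block until the motion is done:
- robot.movep(position, orientation): joint-space move of the TCP to a pose.
- robot.servo_line(position, feed=150, rotation=None): straight line of the TCP; rotation=None keeps the orientation; feed is the mean speed in mm/s.
- robot.goto_joints(angles): joint-space move.
- grip(opening, newtons=None): opening from 0.0 (shut) to 1.0 (fully open); newtons is the grip in N (None keeps the last); returns when the fingers have stopped.
- robot.hold(seconds).
- kin.ik(position, orientation): joint angles nearest the present ones, or None.
- robot.observe(): the state.
- viewer.read_camera(name): name is "scene" or "top" or "wrist"; returns the picture (384x512x3 uint8, red, green, blue); there is no depth.
- viewer.camera_info(name): a dict with "camera_matrix" (3x3 intrinsics, pixels), "k1" (the pictures are not rectified: a ray, as slopes to the right and down, at radius r is drawn at 1 + k1 r^2 times it, then the intrinsics apply), "R" (3x3) and "t" (3): a world point X has camera coordinates R X + t. Camera axes: x right, y down, z forward; pixel columns grow to the right and rows downward; lengths in mm; the calibration is good to about 2 mm. A picture is of the moment at which its call begins: read the wrist's pose just before it. camera_info takes no time and is no camera call; for the wrist camera it gives the pose at the moment of the call.
A pose or a line that the arm cannot do raises robot.IKError and nothing moves.
- robot.job_done(): hands the job in, once; it reports no verdict.
Trained networks look in the newest picture that a camera, given by its name, has taken for a name from the list of things; names that differ only in an ending like _2 or _b are one class to them, and where a whole thing is asked for, a point or a joint stands for the part that bears it (a point fixed in the world has none). Each returns a list of dicts, best first, with "confidence" (0 to 1); they miss things now and then, are a little off and sometimes report something else, mostly with a low value. They report only what shows in the picture. A call takes as long as a camera call. They do not tell look-alikes from the thing itself.
- viewer.silhouettes(name, camera): "mask" (384x512 bool, what is visible of it).
- viewer.pinpoint(name, camera): "at" ([x, y, z] in mm, in the coordinates of the camera as it stood for that picture, good to about 4 mm: a listed point, or the origin of a listed thing).
The state is a dict: "t": time; "joints": joint angles; "joint_velocities": joint speeds; "joint_torque": joint torques, N m; "tcp_pos": TCP position; "tcp_rot": TCP orientation; "contact_force": force on the tool from outside, world axes, zero at the start; "wrist_torque": the same for the moment, N m; "grip_width": opening from 0.0 (shut) to 1.0 (fully open).
Only numpy, scipy, OpenCV 4.12 (cv2) and the standard library are available. Lean on these libraries where they do the work, as an engineer would, in place of code of your own. Each camera call takes 0.05 s, during which the arm holds its last target.

## Task

Two aluminium label rails still stand proud of their grooves in the plywood display board. With the gripper pressing on the wooden roller from above, never gripping, lifting or dragging it, roll it over both rails in one pass under steady pressure (about 12 N, and never as much as 20 N), each rail being pushed flush before the roller leaves it behind, and stop it lying square on the dark line inlaid beyond the second rail. Touch neither rails nor board with the gripper, leave everything else where it is, and let go of the roller so that it stays at rest on the line.

Things in the scene. Friction and masses are not known exactly. Their poses are not given: they have to be found in the camera images.
- board: Fixed plywood board on the table, 270 mm (its x) by 180 mm (its y), 18 mm thick; origin at the centre of its underside. The roller is to go along the board's +x. Along board x: roller starts near -65 mm, first rail at -25 mm, second rail at +5 mm, stop line at +35 mm.
- roller_center (a point): Centre of the loose wooden roller, a plain cylinder 60 mm across, 100 mm long, about 0.2 kg; its y axis is the cylinder's axis, x and z turn as it rolls. It lies on the board, top 78 mm above the table, and stays where left. A tip pressed on its top rolls it half as far as the tip goes: reset the tip now and then.
- mark (a point): Middle of the dark stop line inlaid in the board's face, 150 mm long and 2 mm wide, with a short tick at each end, running along the board's y; the point lies on the face, 18 mm above the table. Its axes are those of the board.
- rail1 (a joint): Depth of the first aluminium rail, m: 0 = 3 mm proud of the board's face, 0.003 = flush (bottomed). 10 mm wide (board x), 130 mm long, it runs along the board's y. Stiff groove: it needs about 9 N downward (roller's weight included), yields slowly, stays where left; the roller's weight alone does not push it in.
- rail2 (a joint): The same for the second rail, 30 mm beyond the first.
- tape_on_board: Bystander: a roll of tape 44 mm across and 15 mm high lying on the board's +x, +y corner; origin at the centre of its underside.
- tape_by_board: Bystander: two stacked rolls of tape, 48 mm across, 30 mm high together, on the table beside the board; origin at the centre of its underside.
- tape_tower: Bystander: a tower of four rolls of tape, 52 mm across, 60 mm high, to the robot's left; origin at the centre of its underside.
- tape_flat: Bystander: one wide roll of tape, 80 mm across, 20 mm high, to the robot's right; origin at the centre of its underside.
- cup: Bystander: white cup, 70 mm across, 85 mm high, far left; origin at the centre of its underside.
- brush: Bystander: a small brush lying far right on the table; origin under its middle.
- ruler: Bystander: flat steel ruler, 300 by 32 by 4 mm, lying beyond the board; origin at the centre of its underside.
- tape_corner: Bystander: a small roll of tape, 36 mm across, 12 mm high, lying on the board's near right corner (its -x, -y corner); origin at the centre of its underside.
Not all that is in view belongs to the job. Leave any blue or green look-alike of the part that bears roller_center alone.

How it is judged (in metres and radians):
On the way, in this order (a step that is already met when the one before it is completed fails the run):
1. the first rail is pushed flush (value of joint rail1 above 0.0024 m), for 0.1 s.
2. the second rail is pushed flush (value of joint rail2 above 0.0024 m), for 0.1 s.
At the end, for the whole second after the job is handed in: Both rails flush (pushed in at least 2.4 of 3 mm); the roller rests on the board, its centre within 6 mm of the stop line and within 30 mm of the line's middle along it, its axis within 0.15 rad of the line, having turned at least 2 rad on the way (rolled, not dragged), at rest (under 10 mm/s) (value of joint each of rail1, rail2 above 0.0024 m and x of roller_center in the frame of mark between -0.006 and 0.006 m and y of roller_center in the frame of mark between -0.03 and 0.03 m and z of roller_center in the frame of mark below 0.034 m and angle between the y axis of roller_center and the y axis of mark, either way round below 0.15 rad and angle between roller_center's own z axis and vertical above 2 rad and linear speed of roller below 0.01 m/s); the robot touches nothing.
It fails at once if the roller is pressed with 20 N or more (contact force between the fingers and roller above 20 N).
It fails at once if the roller has left a rail behind that is not flush ((x of roller_center in the frame of mark above -0.044 m and value of joint rail1 below 0.0024 m) or (x of roller_center in the frame of mark above -0.014 m and value of joint rail2 below 0.0024 m)).
It fails at once if the roller is lifted off the board (z of roller_center in the frame of mark above 0.04 m).
It fails at once if the gripper touches the board or a rail (contact force between the fingers and board above 0.5 N).
It fails at once if a bystander is moved (distance of any of tape_on_board, tape_by_board, tape_tower, tape_flat, cup, brush, ruler, tape_corner from where it was at the start of the episode above 0.015 m).
It also fails if it takes over 72 s, if anything falls off the work surface, if the arm or the gripper's body presses on something with over 40 N, if the wrist force passes 120 N, or if a joint passes its speed limit or range.

## Working session

There is one attempt and no reset: what is moved stays moved. The work goes in short steps, each a Python script; the robot and the scene stay as the last script left them, time stands still between calls to the robot, and variables do not carry over. Pictures are saved under pics/ and viewed, and the job is handed in when it is done.

```bash
ls; mkdir -p pics; python3 - <<'E'
from cell import robot, grip, kin, viewer
import cv2, numpy as np
s=robot.observe(); print({k:np.round(v,3) for k,v in s.items()})
for n in ["scene","top","wrist"]:
    im=viewer.read_camera(n); cv2.imwrite(f"pics/{n}0.png",im[:,:,::-1])
    ci=viewer.camera_info(n); print(n,{k:np.round(v,3).tolist() for k,v in ci.items()})
    R=np.array(ci["R"]);t=np.array(ci["t"])
    if n!="wrist":
      for o in ["board","roller_center","mark","rail1","rail2","tape_corner","tape_on_board","tape_by_board"]:
        for d in viewer.pinpoint(o,n)[:3]:
            print(o,round(d["confidence"],2),np.round(R.T@(np.array(d["at"])-t),1))
print(robot.observe()["t"])
E
```

```text
pics
{'t': np.float64(0.0), 'joints': array([-1.337,  0.468, -0.012,  1.604,  0.006,  1.071, -0.056]), 'joint_velocities': array([ 0.001,  0.001, -0.002,  0.001, -0.001,  0.001, -0.001]), 'joint_torque': array([-1.0000e-03, -5.2057e+01, -1.3000e-02, -2.4376e+01, -5.7000e-02,
        1.7000e-02,  0.0000e+00]), 'tcp_pos': array([177.517, 624.692, 213.653]), 'tcp_rot': array([ 0.216,  1.56 , -0.219]), 'contact_force': array([ 0.185, -0.737, -0.783]), 'wrist_torque': array([-0.012,  0.087, -0.027]), 'grip_width': np.float64(0.999)}
scene {'camera_matrix': [[355.797, 0.0, 250.362], [0.0, 355.797, 191.259], [0.0, 0.0, 1.0]], 'k1': -0.064, 'R': [[0.659, 0.752, -0.002], [0.576, -0.507, -0.641], [-0.483, 0.421, -0.768]], 't': [-382.585, -298.726, 1226.868]}
board 0.8 [551.3 -46.5  -1. ]
roller_center 0.89 [560.  214.8  31. ]
roller_center 0.75 [ 324.3 -206.9   32. ]
roller_center 0.67 [ 520.3 -309.6   30. ]
mark 0.69 [541.4 -15.8  19.3]
mark 0.41 [ 665.2 -368.    -4.4]Traceback (most recent call last):
  File "<stdin>", line 10, in <module>
ValueError: it knows: board, brush, cup, mark, roller_center, ruler, tape_by_board, tape_corner, tape_flat, tape_on_board, tape_tower
```

```bash
cat > h.py <<'E'
from cell import robot, grip, kin, viewer
import cv2, numpy as np
from scipy.spatial.transform import Rotation as Ro
def snap(n,f):
    im=viewer.read_camera(n); cv2.imwrite(f"pics/{f}.png",cv2.resize(im[:,:,::-1],(800,600),interpolation=cv2.INTER_CUBIC)); return im
def proj(P,ci):
    P=np.atleast_2d(P)@np.array(ci["R"]).T+np.array(ci["t"]); s=P[:,:2]/P[:,2:]; r2=(s**2).sum(1,keepdims=True); s=s*(1+ci["k1"]*r2)
    K=np.array(ci["camera_matrix"]); return s@K[:2,:2].T+K[:2,2]
def unproj(uv,ci,z):
    K=np.array(ci["camera_matrix"]); uv=np.atleast_2d(uv).astype(float); d=(uv-K[:2,2])/[K[0,0],K[1,1]]; s=d.copy()
    for _ in range(20): s=d/(1+ci["k1"]*(s**2).sum(1,keepdims=True))
    R=np.array(ci["R"]);t=np.array(ci["t"]); C=-R.T@t; D=np.c_[s,np.ones(len(s))]@R
    return C+D*((z-C[2])/D[:,2])[:,None]
E
python3 - <<'E'
from h import *
for n in ["scene","top"]:
    snap(n,n+"1")
    ci=viewer.camera_info(n); print(n,{k:np.round(v,3).tolist() for k,v in ci.items()})
    R=np.array(ci["R"]);t=np.array(ci["t"])
    for o in ["board","roller_center","mark","tape_corner","tape_on_board","tape_by_board"]:
        for d in viewer.pinpoint(o,n)[:4]:
            X=R.T@(np.array(d["at"])-t)
            print(o,round(d["confidence"],2),np.round(X,1),proj(X,ci).round()[0])
print(robot.observe()["t"])
E
```

```text
scene {'camera_matrix': [[355.797, 0.0, 250.362], [0.0, 355.797, 191.259], [0.0, 0.0, 1.0]], 'k1': -0.064, 'R': [[0.659, 0.752, -0.002], [0.576, -0.507, -0.641], [-0.483, 0.421, -0.768]], 't': [-382.585, -298.726, 1226.868]}
board 0.9 [552.5 -47.9  -1.7] [230. 208.]
board 0.49 [699.6 357.    2.8] [369. 165.]
roller_center 0.94 [ 582.4 -119.6   45.2] [214. 220.]
roller_center 0.77 [ 521.  -310.3   32.3] [133. 251.]
roller_center 0.76 [561.8 215.5  30.6] [302. 155.]
roller_center 0.57 [ 324.2 -209.4   31.1] [130. 182.]
mark 0.97 [540.1 -12.3  20.7] [237. 193.]
mark 0.22 [ 376.7 -374.    -1.1] [ 86. 234.]
tape_corner 0.63 [ 660.2 -126.3   22.4] [232. 247.]
tape_corner 0.57 [ 5.50e+02 -4.74e+01  3.00e-01] [229. 207.]
tape_on_board 0.59 [459.   22.7  19.4] [228. 171.]
tape_by_board 0.87 [676.   14.8  -2.8] [279. 225.]
top {'camera_matrix': [[385.271, 0.0, 249.096], [0.0, 385.271, 192.634], [0.0, 0.0, 1.0]], 'k1': -0.113, 'R': [[0.009, -1.0, -0.008], [-0.995, -0.008, -0.103], [0.103, 0.009, -0.995]], 't': [-4.194, 574.497, 1028.384]}
board 0.63 [ 5.574e+02 -5.080e+01  4.000e-01] [267. 200.]
roller_center 0.86 [ 583.4 -113.7   51.6] [292. 189.]
roller_center 0.81 [559.  217.7  29.7] [171. 198.]
roller_center 0.8 [ 327.6 -206.9   32.5] [325. 284.]
roller_center 0.63 [ 522.9 -311.3   30.6] [362. 212.]
mark 0.74 [ 583.9 -114.1   52.5] [292. 189.]
mark 0.58 [536.9 -14.7  18.4] [255. 207.]
tape_corner 0.55 [ 657.7 -120.2   22.6] [293. 164.]
tape_on_board 0.53 [460.6  34.3  19.1] [237. 234.]
tape_by_board 0.82 [679.5  16.8   5. ] [244. 157.]
0.9
```

View pics/scene0.png

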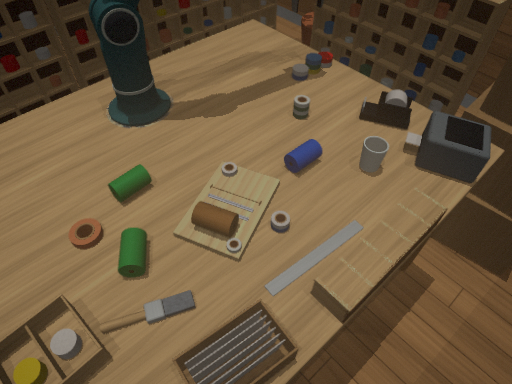

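```bash
ls pics
```

```text
scene0.png
scene1.png
top1.png
```

```bash
python3 - <<'E'
from h import *
im=viewer.read_camera("top"); cv2.imwrite("pics/top2.png",cv2.resize(im[140:260,200:360,::-1],(800,600),interpolation=cv2.INTER_CUBIC))
E
```

```text
(no output)
```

View pics/top2.png

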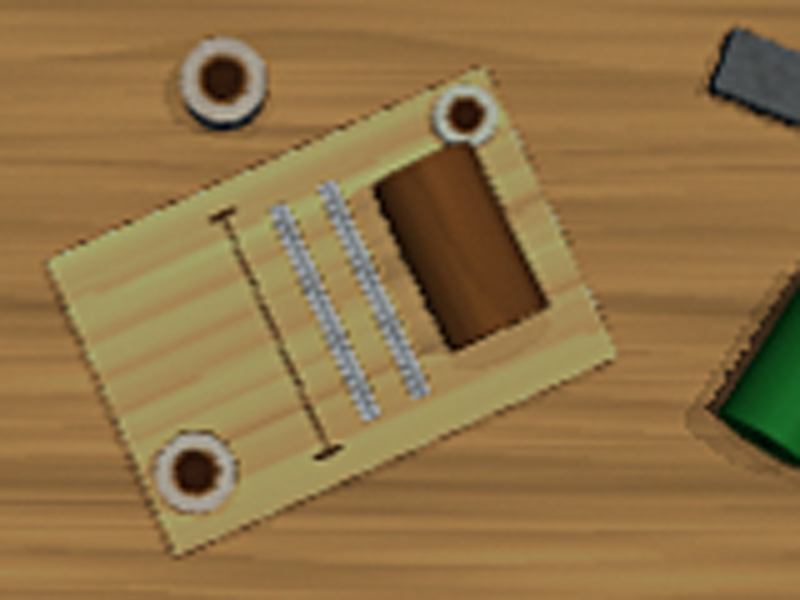

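```bash
python3 - <<'E'
from h import *
ci=viewer.camera_info("top")
c=np.array([(48,262),(487,68),(615,355),(178,555)])/5+[200,140]
W=unproj(c-0.0,ci,18); print(W.round(1)); print(W.mean(0))
# board -x dir: 0->1
d=(W[0]-W[1]+W[3]-W[2])/2; print(np.linalg.norm(d),np.arctan2(d[1],d[0]))
m=unproj(np.array([(222,215),(327,453)])/5+[200,140],ci,18); print(m.round(1),m.mean(0)); e=m[0]-m[1]; print(np.arctan2(e[1],e[0]))
yaw=np.arctan2(d[1],d[0])
for sgn in (1,-1):
    y=sgn*np.array([-np.sin(yaw),np.cos(yaw),0]); x=np.array([0,0,-1.]); M=np.c_[x,y,np.cross(x,y)]
    rv=Ro.from_matrix(M).as_rotvec(); q=kin.ik([580,-100,250],rv); print(sgn,rv,None if q is None else np.round(q,2))
E
```

```text
[[ 575.5  111.    18. ]
 [ 687.2 -133.7   18. ]
 [ 526.3 -204.2   18. ]
 [ 414.5   36.6   18. ]]
[550.87877345 -47.61037479  18.        ]
267.27085891478043 2.0023731506415494
[[602.6  14.4  18. ]
 [471.1 -44.8  18. ]] [536.84344037 -15.20076775  18.        ]
0.42285695496197423
1 [-1.51958127  0.97316737  1.51958127] [-0.79  0.67  1.35  1.77 -0.69  1.28 -1.97]
-1 [ 0.88569912  1.38300136 -0.88569912] [-0.54  0.42  0.87  1.76 -0.35  1.13  0.87]
```

```bash
cat >> h.py <<'E'
def rot(yaw,sgn=-1):
    y=sgn*np.array([-np.sin(yaw),np.cos(yaw),0]); x=np.array([0,0,-1.])
    return Ro.from_matrix(np.c_[x,y,np.cross(x,y)]).as_rotvec()
E
python3 - <<'E'
from h import *
robot.goto_joints([0.2,0.468,0,1.603,0,1.071,-0.056])
s=robot.observe(); print(s["t"],s["tcp_pos"].round(),Ro.from_rotvec(s["tcp_rot"]).as_matrix().round(2).tolist())
for sgn in (1,-1):
    q=kin.ik([620,-120,260],rot(2.0,sgn)); print(sgn,None if q is None else np.round(q,2))
E
```

```text
4.125 [ 630. -161.  214.] [[-0.0, 0.97, -0.25], [0.0, -0.25, -0.97], [-1.0, -0.0, -0.0]]
1 [-0.23  0.42  0.5   1.63 -0.22  1.15 -2.39]
-1 [ 0.26  0.41 -0.16  1.59  0.07  1.15  0.51]
```

```bash
python3 - <<'E'
from h import *
grip(0.45)
robot.movep([580,-75,260],rot(2.0))
robot.hold(0.3)
ci=viewer.camera_info("wrist"); im=snap("wrist","w1")
import pickle; pickle.dump((ci,im),open("w1.pkl","wb"))
s=robot.observe(); print(s["t"],s["tcp_pos"].round(1),s["contact_force"].round(2),s["grip_width"])
R=np.array(ci["R"]);t=np.array(ci["t"])
for o in ["roller_center","mark"]:
    for d in viewer.pinpoint(o,"wrist")[:4]:
        X=R.T@(np.array(d["at"])-t); print(o,round(d["confidence"],2),np.round(X,1),proj(X,ci).round()[0])
E
```

```text
5.8833 [580.  -75.6 259.3] [0.15 0.32 0.58] 0.45138335704170685
roller_center 0.91 [ 329.  -208.8   31.4] [ 48. 174.]
roller_center 0.76 [ 586.8 -113.7   50.5] [245. 192.]
mark 0.86 [535.8 -12.9  18.6] [242. 104.]
mark 0.27 [ 588.8 -116.    45.9] [246. 193.]
```

View pics/w1.png

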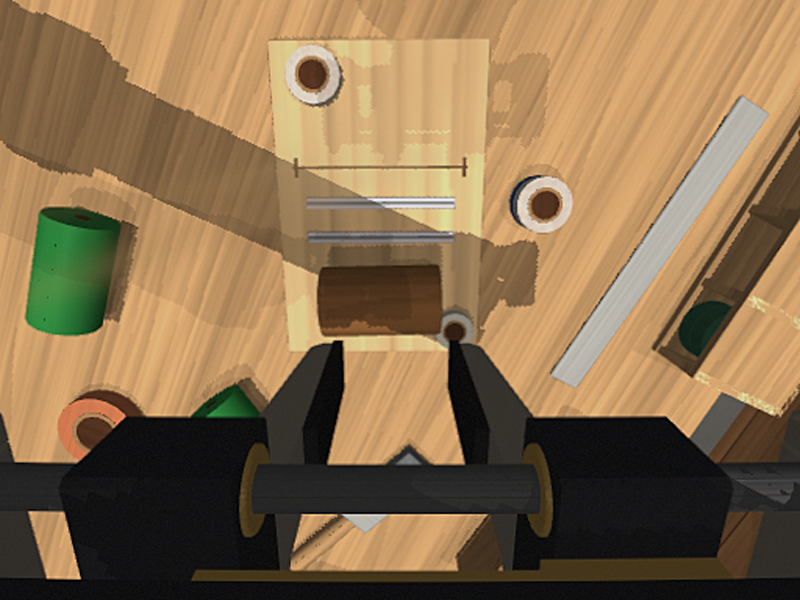

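```bash
cat >> h.py <<'E'
from scipy.optimize import minimize
def hullmask(x,y,yaw,ci):
    ax=np.array([-np.sin(yaw),np.cos(yaw),0]); ex=np.array([np.cos(yaw),np.sin(yaw),0]); a=np.linspace(0,2*np.pi,60)
    P=np.concatenate([np.array([x,y,48])+s*50*ax+30*(np.cos(a)[:,None]*ex+np.sin(a)[:,None]*[0,0,1.]) for s in(-1,1)])
    p=proj(P,ci); h=cv2.convexHull(p.astype(np.float32))
    m=np.zeros((384*4,512*4),np.uint8); cv2.fillConvexPoly(m,np.round(h*4+1.5).astype(np.int32),1)
    return cv2.resize(m.astype(np.float32),(512,384),interpolation=cv2.INTER_AREA)
def fitroller(cam,x0,y0,yaw0):
    ci=viewer.camera_info(cam); p0=proj([x0,y0,48],ci)[0]
    L=viewer.silhouettes("roller_center",cam)
    best=[d for d in L if d["mask"].any() and np.hypot(*(np.array(np.nonzero(d["mask"]))[::-1].mean(1)-p0))<25]
    if not best: print(cam,"none"); return None
    m=best[0]["mask"].astype(np.float32)
    f=lambda v: np.abs(hullmask(v[0]*10,v[1]*10,v[2]/10,ci)-m).sum()
    r=minimize(f,[x0/10,y0/10,yaw0*10],method="Nelder-Mead",options=dict(initial_simplex=np.array([x0/10,y0/10,yaw0*10])+np.array([[0,0,0],[1,0,0],[0,1,0],[0,0,1]]),maxiter=150))
    print(cam,best[0]["confidence"],"area",m.sum(),"res",r.fun,"xy yaw",(r.x*[10,10,.1]).round(3)); return r.x*[10,10,.1]
E
python3 - <<'E'
from h import *
ci=viewer.camera_info("wrist")
P=np.array([(296,167),(465,167),(307,204),(455,203),(308,238),(453,237)])/1.5625-.2
z=[18,18,21,21,21,21]
W=np.array([unproj(p,ci,zz)[0] for p,zz in zip(P,z)]); print(W.round(1))
for i in(0,2,4):
    e=W[i+1]-W[i]; print(W[i:i+2].mean(0).round(1),np.linalg.norm(e),"yaw",np.arctan2(e[1],e[0])+np.pi/2)
fitroller("wrist",583,-114,2.0); 
viewer.read_camera("top"); fitroller("top",583,-114,2.0); viewer.read_camera("scene"); fitroller("scene",583,-114,2.0)
print(robot.observe()["t"])
E
```

```text
[[473.  -44.3  18. ]
 [605.   16.1  18. ]
 [493.6 -69.   21. ]
 [610.4 -14.7  21. ]
 [505.4 -96.4  21. ]
 [622.  -42.1  21. ]]
[539.  -14.1  18. ] 145.16069760314562 yaw 1.9994796806412984
[552.  -41.9  21. ] 128.76972150364122 yaw 2.0061669302841696
[563.7 -69.2  21. ] 128.63340757933494 yaw 2.006442273701688
wrist 0.91 area 3562.0 res 81.6875 xy yaw [ 585.644 -114.796    2.022]
top none
scene 0.89 area 1125.0 res 44.875 xy yaw [ 584.056 -117.036    2.008]
6.2333
```

```bash
cat >> h.py <<'E'
import json
YAW=2.005
def F(n=4):
    v=[]
    for _ in range(n):
        v.append(robot.observe()["contact_force"]); robot.hold(0.02)
    return np.mean(v,0)
E
python3 - <<'E'
from h import *
ex=np.array([np.cos(YAW),np.sin(YAW)]); c=np.array([585,-115.])-8*ex
robot.movep([*c,110],rot(YAW)); robot.servo_line([*c,84],feed=80); robot.hold(0.3)
b=F(8); s=robot.observe(); print(s["t"],s["tcp_pos"].round(2),"base",b.round(2)); 
z=84
while z>74:
    z-=0.5; robot.servo_line([*c,z],feed=20); robot.hold(0.06); f=F(3)-b; s=robot.observe(); print(round(s["t"],2),z,s["tcp_pos"].round(2),f.round(2))
    if f[2]>7: break
json.dump(dict(b=b.tolist(),z=z,c=c.tolist()),open("st.json","w"))
snap("scene","s3"); snap("wrist","w3")
E
```

```text
7.8167 [ 588.47 -122.3    84.2 ] base [-0.04  0.06  0.17]
8.18 83.5 [ 588.37 -122.23   83.48] [ 0.06  0.28 -0.05]
8.53 83.0 [ 588.39 -122.25   83.01] [ 0.08  0.18 -0.31]
8.89 82.5 [ 588.37 -122.28   82.5 ] [ 0.57 -0.56 -0.09]
9.25 82.0 [ 588.34 -122.23   81.97] [ 0.12 -0.41 -0.05]
9.61 81.5 [ 588.38 -122.25   81.5 ] [-0.4  -0.19  0.01]
9.97 81.0 [ 588.36 -122.24   81.  ] [ 0.1  -0.35  0.3 ]
10.32 80.5 [ 588.38 -122.26   80.52] [ 0.66 -0.45 -0.04]
10.68 80.0 [ 588.34 -122.26   79.97] [-0.33  0.63 -0.32]
11.04 79.5 [ 588.35 -122.26   79.49] [-0.14  0.17  0.11]
11.4 79.0 [ 588.36 -122.25   78.98] [ 0.07 -0.36  0.01]
11.76 78.5 [ 588.34 -122.27   78.49] [ 0.48 -0.64  0.01]
12.12 78.0 [ 588.48 -122.46   78.31] [-0.67 -0.63  3.61]
12.47 77.5 [ 588.68 -122.73   78.25] [-1.1  -0.95  7.1 ]
```

View pics/w3.png

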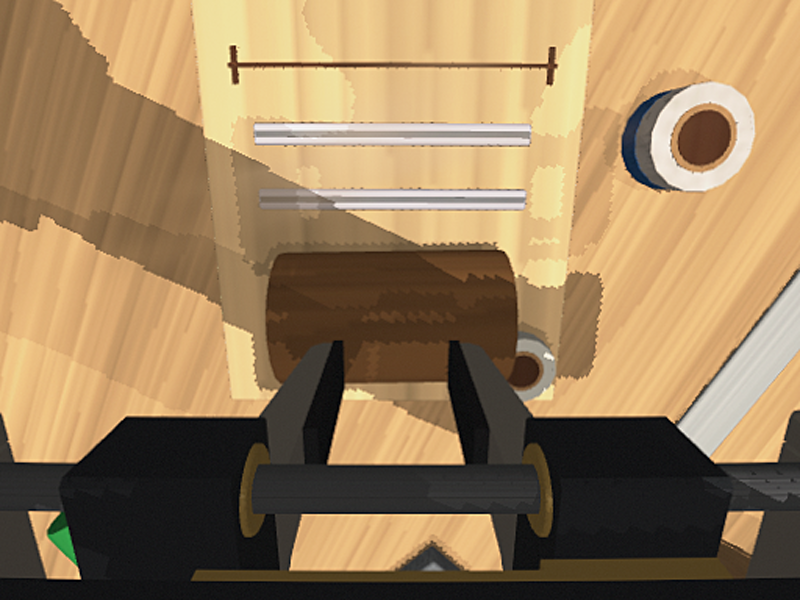

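View pics/s3.png

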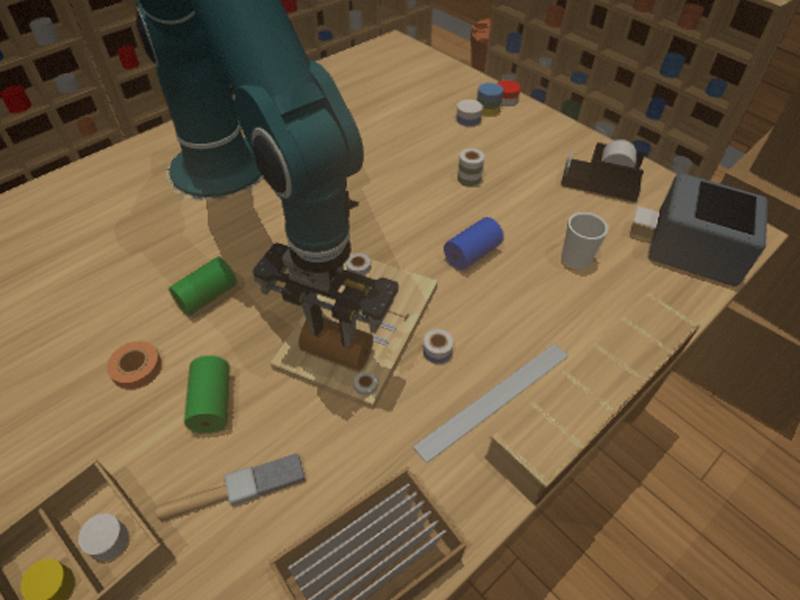

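```bash
cat >> h.py <<'E'
ex=np.array([np.cos(YAW),np.sin(YAW)]); ey=np.array([-ex[1],ex[0]])
MARK=np.array([539.,-14.1])
def ld(): d=json.load(open("st.json")); return np.array(d["b"]),d["z"],np.array(d["c"])
def sv(b,z,c): json.dump(dict(b=list(b),z=float(z),c=list(c)),open("st.json","w"))
def fz(b,n=2): return (F(n)-b)
def settle(b,z,c,lo=10.8,hi=13,tmax=3,tgt=12):
    for _ in range(12):
        f=fz(b)[2]
        if lo<=f<=hi: break
        z-=np.clip((tgt-f)/9,-0.8,0.6); robot.servo_line([*c,z],feed=20); robot.hold(0.02)
    return z,f
def stroke(b,z,c,total,step,feed=25):
    n=int(np.ceil(total/step))
    for i in range(n):
        c=c+ex*total/n; robot.servo_line([*c,z],feed=feed); z,f=settle(b,z,c)
        s=robot.observe(); print(f"t{s['t']:.1f} tip {(s['tcp_pos'][:2]-MARK)@ex:.1f} lat {(s['tcp_pos'][:2]-MARK)@ey:.1f} z {s['tcp_pos'][2]:.2f} cmd {z:.2f} f {f:.1f}")
        if f>16: print("high"); break
    sv(b,z,c); return z,c
def look(guess,f):
    snap("wrist",f); r=fitroller("wrist",*guess,YAW)
    if r is not None: print("roller mark-frame x %.1f y %.1f yaw %.3f"%((r[:2]-MARK)@ex,(r[:2]-MARK)@ey,r[2]-YAW))
    return r
E
python3 - <<'E'
from h import *
b,z,c=ld(); z,f=settle(b,z,c); print(z,f)
z,c=stroke(b,z,c,32,8)
r=look((580,-102),"w4")
print(robot.observe()["t"])
E
```

```text
76.57762820139267 11.48775023717321
t14.0 tip -111.9 lat 0.8 z 78.23 cmd 76.58 f 12.9
t14.8 tip -103.9 lat 0.8 z 78.25 cmd 76.70 f 12.6
t15.3 tip -95.9 lat 1.0 z 78.22 cmd 76.70 f 12.9
t15.8 tip -87.9 lat 1.1 z 78.20 cmd 76.70 f 13.0
wrist 0.69 area 9659.0 res 3425.9375 xy yaw [ 577.589 -101.313    2.021]
roller mark-frame x -95.4 y 1.7 yaw 0.016
15.9083
```

View pics/w4.png

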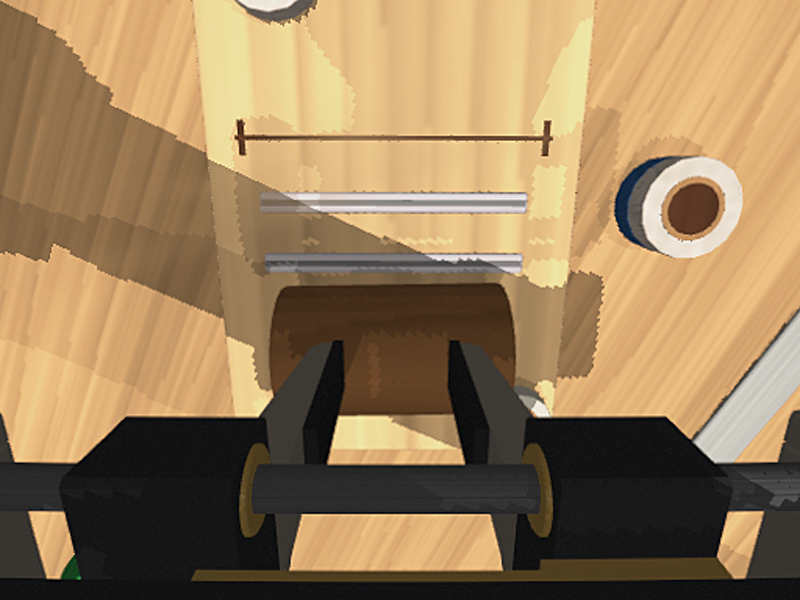

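```bash
cat >> h.py <<'E'
def fitvis(x0,y0,yaw0,cam="wrist",rowmax=208):
    ci=viewer.camera_info(cam); p0=proj([x0,y0,48],ci)[0]
    L=[d for d in viewer.silhouettes("roller_center",cam) if d["mask"].any()]
    L=[d for d in L if np.hypot(*(np.array(np.nonzero(d["mask"]))[::-1].mean(1)-p0))<40]
    if not L: print("none"); return None
    m=L[0]["mask"].astype(np.float32)[:rowmax]
    f=lambda v: np.abs(hullmask(v[0]*10,v[1]*10,v[2]/10,ci)[:rowmax]-m).sum()
    v0=np.array([x0/10,y0/10,yaw0*10])
    r=minimize(f,v0,method="Nelder-Mead",options=dict(initial_simplex=v0+np.array([[0,0,0],[.7,0,0],[0,.7,0],[0,0,.6]]),maxiter=150))
    r2=r.x*[10,10,.1]
    print("vis conf %.2f res %.0f roller mark-frame x %.1f y %.1f yaw %.3f"%(L[0]["confidence"],r.fun,(r2[:2]-MARK)@ex,(r2[:2]-MARK)@ey,r2[2]-YAW)); return r2
def look(xm,f,ym=0):
    snap("wrist",f); return fitvis(*(MARK+xm*ex+ym*ey),YAW)
def reset(b,z,xm,off,lat):
    s=robot.observe()["tcp_pos"]; 
    robot.servo_line([*s[:2],81.5],feed=30)
    c=MARK+(xm+off)*ex+lat*ey
    robot.servo_line([*c,81.5],feed=60); return c
def press(b,c,z0=76.9):
    robot.servo_line([*c,79],feed=30); robot.servo_line([*c,77.3],feed=10); z,f=settle(b,77.3,c); 
    print("pressed z",z,"f",f); return z
E
python3 - <<'E'
from h import *
b,z,c=ld(); look(-95,"w5")
c=reset(b,z,-95,-9,0.8); look(-95,"w6")
z=press(b,c); z,c=stroke(b,z,c,28,7)
look(-81,"w7"); print(robot.observe()["t"])
E
```

```text
vis conf 0.84 res 110 roller mark-frame x -95.5 y 1.7 yaw 0.019
vis conf 0.82 res 124 roller mark-frame x -94.7 y 1.8 yaw 0.015
pressed z 76.09661100115903 f 11.515782839034667
t18.8 tip -98.3 lat 0.6 z 78.24 cmd 76.10 f 12.8
t19.6 tip -91.3 lat 0.8 z 78.27 cmd 76.27 f 12.5
t20.0 tip -84.2 lat 0.9 z 78.24 cmd 76.27 f 12.3
t20.5 tip -77.2 lat 1.0 z 78.21 cmd 76.27 f 12.8
vis conf 0.80 res 123 roller mark-frame x -82.0 y 1.8 yaw 0.024
20.6083
```

View pics/w7.png

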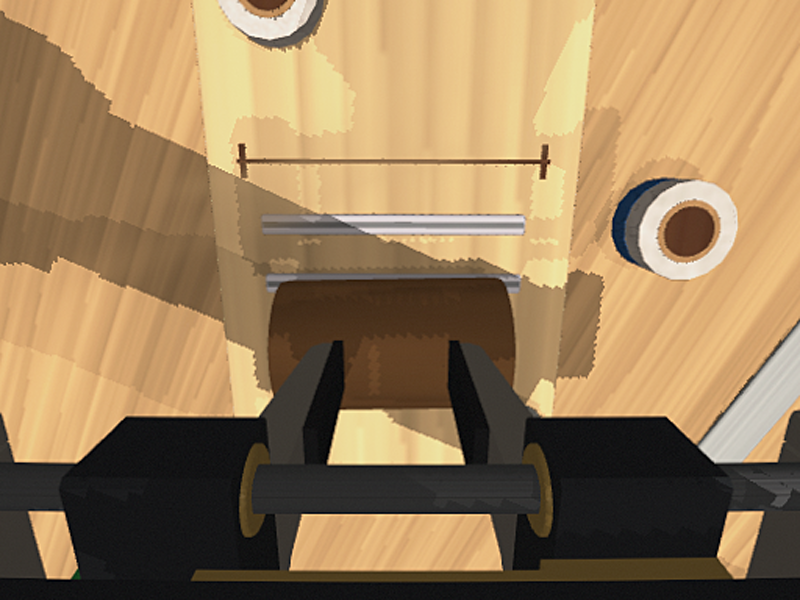

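```bash
python3 - <<'E'
from h import *
b,z,c=ld()
c=reset(b,z,-81.5,-9,0.5); r=look(-81.5,"w8")
z=press(b,c); z,c=stroke(b,z,c,5,5)
z,c=stroke(b,z,c,30,2.5)
look(-64,"w9"); print(robot.observe()["t"])
E
```

```text
vis conf 0.97 res 150 roller mark-frame x -81.9 y 1.4 yaw 0.018
pressed z 76.16256017814983 f 11.25808949900663
t23.6 tip -86.7 lat 0.3 z 78.23 cmd 76.33 f 12.4
t23.9 tip -84.0 lat 0.4 z 78.25 cmd 76.33 f 12.2
t24.2 tip -81.8 lat 0.4 z 78.29 cmd 76.33 f 12.2
t24.4 tip -79.7 lat 0.4 z 78.28 cmd 76.33 f 11.7
t24.7 tip -77.2 lat 0.5 z 78.24 cmd 76.33 f 12.0
t25.0 tip -74.7 lat 0.5 z 78.26 cmd 76.33 f 12.3
t25.3 tip -72.1 lat 0.5 z 78.24 cmd 76.33 f 11.8
t25.6 tip -69.5 lat 0.5 z 78.25 cmd 76.33 f 12.3
t25.9 tip -66.9 lat 0.6 z 78.26 cmd 76.33 f 12.7
t26.4 tip -64.4 lat 0.6 z 78.24 cmd 76.47 f 11.9
t26.7 tip -61.7 lat 0.6 z 78.26 cmd 76.47 f 12.7
t27.0 tip -59.2 lat 0.7 z 78.26 cmd 76.47 f 12.7
t27.6 tip -56.6 lat 0.7 z 78.24 cmd 76.58 f 12.0
vis conf 0.73 res 98 roller mark-frame x -65.1 y 1.9 yaw 0.010
27.6917
```

View pics/w9.png

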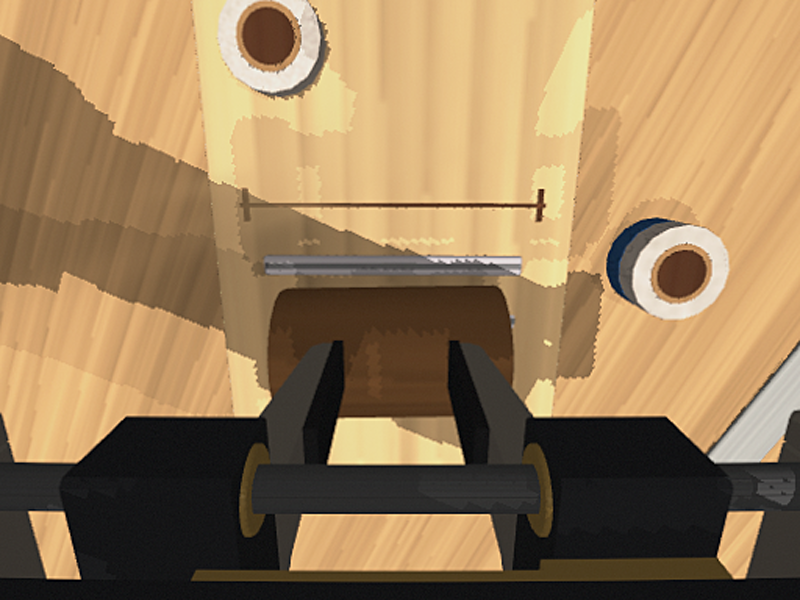

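```bash
python3 - <<'E'
from h import *
b,z,c=ld()
c=reset(b,z,-65,-9,0.3); r=look(-65,"w10")
z=press(b,c); z,c=stroke(b,z,c,34,4.3)
look(-48,"w11"); print(robot.observe()["t"])
E
```

```text
vis conf 0.94 res 130 roller mark-frame x -64.8 y 1.9 yaw 0.014
pressed z 76.23134275823114 f 11.217668189071638
t30.4 tip -70.8 lat 0.1 z 78.22 cmd 76.23 f 12.3
t31.1 tip -66.6 lat 0.2 z 78.28 cmd 76.38 f 12.7
t31.4 tip -62.2 lat 0.2 z 78.25 cmd 76.38 f 12.5
t32.0 tip -58.0 lat 0.3 z 78.27 cmd 76.55 f 11.5
t32.4 tip -53.6 lat 0.3 z 78.25 cmd 76.55 f 11.9
t32.8 tip -49.4 lat 0.4 z 78.24 cmd 76.55 f 11.9
t33.1 tip -45.2 lat 0.4 z 78.23 cmd 76.55 f 12.4
t33.5 tip -41.0 lat 0.4 z 78.25 cmd 76.55 f 11.6
vis conf 0.92 res 104 roller mark-frame x -48.9 y 2.8 yaw 0.016
33.55
```

View pics/w11.png

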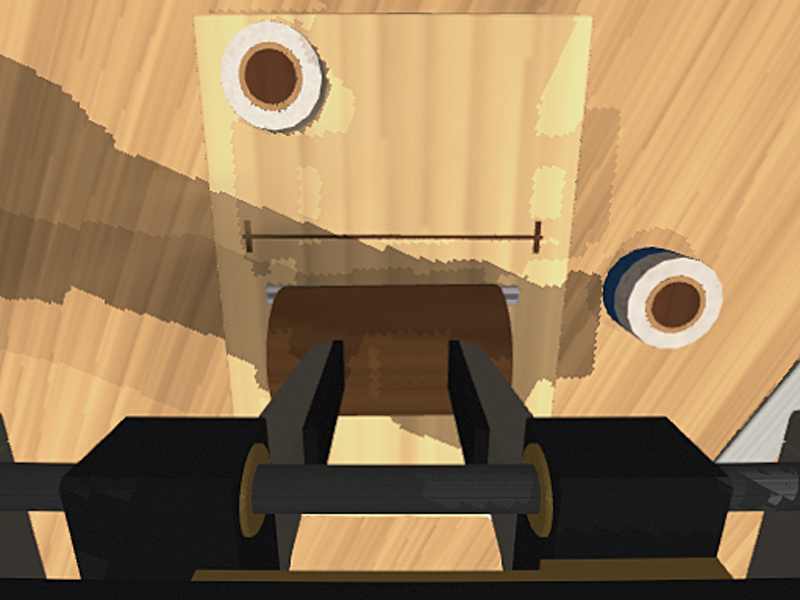

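```bash
python3 - <<'E'
from h import *
b,z,c=ld()
c=reset(b,z,-48.9,-9,0.3); r=look(-48.9,"w12")
z=press(b,c); z,c=stroke(b,z,c,35,2.7)
look(-32,"w13"); print(robot.observe()["t"])
E
```

```text
vis conf 0.90 res 146 roller mark-frame x -48.5 y 2.4 yaw 0.010
pressed z 76.28348067733873 f 12.425719122152028
t36.2 tip -56.5 lat 0.1 z 78.16 cmd 76.28 f 12.8
t36.5 tip -54.2 lat 0.1 z 78.23 cmd 76.28 f 11.8
t36.8 tip -51.5 lat 0.1 z 78.26 cmd 76.28 f 12.7
t37.1 tip -48.7 lat 0.1 z 78.25 cmd 76.28 f 12.5
t37.7 tip -45.9 lat 0.2 z 78.27 cmd 76.43 f 11.8
t38.0 tip -43.1 lat 0.1 z 78.27 cmd 76.43 f 12.9
t38.2 tip -40.3 lat 0.2 z 78.25 cmd 76.43 f 12.8
t38.5 tip -37.5 lat 0.3 z 78.22 cmd 76.43 f 12.7
t39.1 tip -34.7 lat 0.3 z 78.25 cmd 76.58 f 12.4
t39.4 tip -31.9 lat 0.3 z 78.24 cmd 76.58 f 12.8
t39.7 tip -29.1 lat 0.3 z 78.25 cmd 76.58 f 12.7
t40.0 tip -26.4 lat 0.3 z 78.26 cmd 76.58 f 12.4
t40.3 tip -23.7 lat 0.4 z 78.25 cmd 76.58 f 12.7
vis conf 0.84 res 137 roller mark-frame x -32.3 y 2.0 yaw 0.011
40.3917
```

View pics/w13.png

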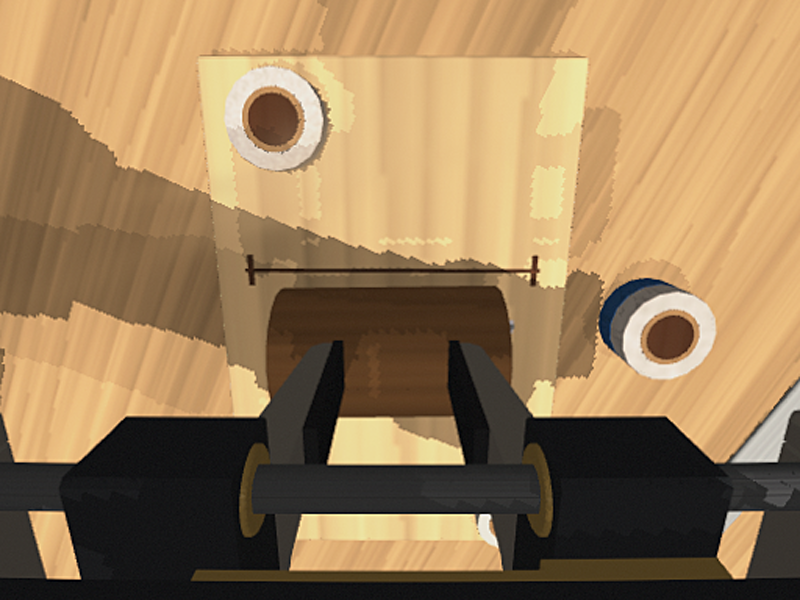

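```bash
python3 - <<'E'
from h import *
ci=viewer.camera_info("wrist")
W=unproj(np.array([(250.5,270),(534.5,270)])/1.5625-.2,ci,18); m=W.mean(0)[:2]; print(W.round(1),"mark now in MARK frame",(m-MARK)@ex,(m-MARK)@ey)
e=W[1]-W[0]; print(np.linalg.norm(e),np.arctan2(e[1],e[0])+np.pi/2-YAW)
b,z,c=ld()
c=reset(b,z,-32,-9,0.3); r=look(-32,"w14")
z=press(b,c); z,c=stroke(b,z,c,32,5.4)
look(-16,"w15"); print(robot.observe()["t"])
E
```

```text
[[472.5 -45.5  18. ]
 [604.2  15.5  18. ]] mark now in MARK frame -0.569961586609183 0.9452962847390094
145.17425152167226 -0.0004148807726038761
vis conf 0.83 res 169 roller mark-frame x -31.8 y 1.8 yaw 0.010
pressed z 76.33492025632748 f 11.805099304033519
t43.4 tip -36.6 lat 0.1 z 78.23 cmd 76.50 f 12.4
t43.8 tip -31.1 lat 0.2 z 78.24 cmd 76.50 f 12.4
t44.5 tip -25.8 lat 0.2 z 78.24 cmd 76.67 f 12.0
t44.9 tip -20.4 lat 0.3 z 78.25 cmd 76.67 f 12.0
t45.3 tip -15.0 lat 0.3 z 78.20 cmd 76.67 f 12.1
t45.7 tip -9.7 lat 0.4 z 78.21 cmd 76.67 f 11.8
vis conf 0.65 res 103 roller mark-frame x -17.0 y 2.9 yaw 0.010
45.8417
```

View pics/w15.png

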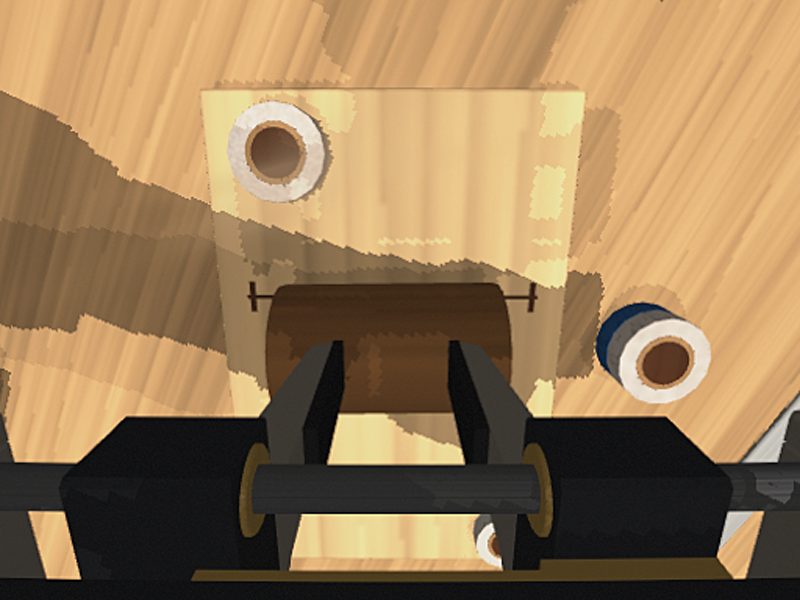

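```bash
python3 - <<'E'
from h import *
b,z,c=ld()
c=reset(b,z,-16.8,-8.5,0.3); r=look(-16.8,"w16")
z=press(b,c); z,c=stroke(b,z,c,33,5.5)
look(-0.5,"w17")
s=robot.observe()["tcp_pos"]; robot.servo_line([*s[:2],82],feed=25)
p=MARK-70*ex; robot.servo_line([*s[:2],110],feed=80); robot.servo_line([*p,230],feed=150); robot.hold(0.2)
look(-0.5,"w18"); ci=viewer.camera_info("wrist"); np.save("ci18.npy",ci,allow_pickle=True)
im=viewer.read_camera("top"); cv2.imwrite("pics/top18.png",cv2.resize(im[140:260,200:360,::-1],(800,600),interpolation=cv2.INTER_CUBIC)); fitroller("top",*MARK,YAW)
snap("scene","s18"); fitroller("scene",*MARK,YAW)
print(robot.observe()["t"])
E
```

```text
vis conf 0.65 res 163 roller mark-frame x -16.5 y 2.2 yaw -0.000
pressed z 76.48302110828486 f 10.999206599226827
t48.3 tip -20.5 lat 0.1 z 78.20 cmd 76.48 f 12.8
t48.7 tip -15.0 lat 0.2 z 78.22 cmd 76.48 f 12.8
t49.4 tip -9.6 lat 0.2 z 78.23 cmd 76.64 f 12.3
t49.8 tip -4.0 lat 0.3 z 78.19 cmd 76.64 f 12.8
t50.5 tip 1.5 lat 0.3 z 78.22 cmd 76.76 f 11.7
t50.9 tip 7.1 lat 0.4 z 78.24 cmd 76.76 f 12.4
vis conf 0.92 res 104 roller mark-frame x -0.4 y 3.0 yaw 0.001
vis conf 0.66 res 145 roller mark-frame x 0.0 y 2.2 yaw -0.000
top 0.56 area 801.0 res 61.875 xy yaw [535.654 -15.959   2.036]
scene 0.7 area 944.0 res 47.1875 xy yaw [536.356 -17.417   2.035]
53.425
```

View pics/w18.png

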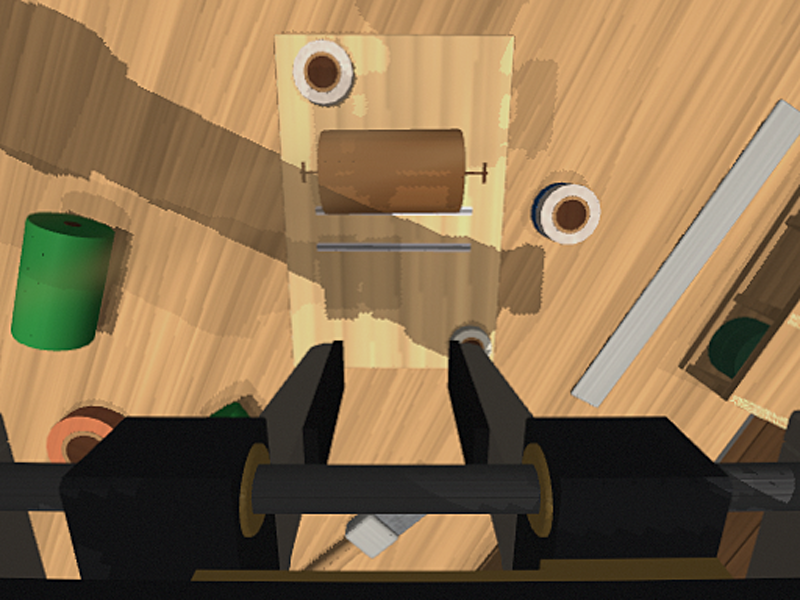

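View pics/top18.png

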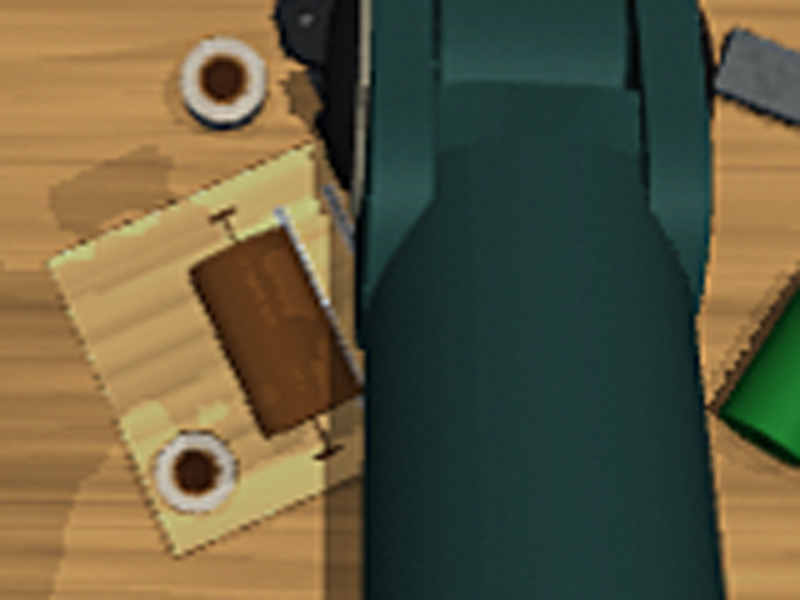

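```bash
python3 - <<'E'
from h import *
ci=viewer.camera_info("wrist")
m=unproj(np.array([(304,173),(485,173)])/1.5625-.2,ci,18).mean(0)[:2]; print("mark in MARK frame",(m-MARK)@ex,(m-MARK)@ey)
s=robot.observe(); print(s["t"],s["tcp_pos"].round(),s["contact_force"].round(2))
if abs((m-MARK)@ex)<3: robot.job_done(); print("handed in")
E
```

```text
mark in MARK frame -1.639399170497165 -0.29720588350588173
53.425 [568. -78. 230.] [-0.68 -0.02  0.16]
the job is handed in; nothing more can be done
handed in
```

I rolled the roller over both rails and handed the job in at 53.4 s, with the roller lying square on the stop line. No verdict is reported. The gripper pressed on the roller with its two fingertips and never gripped it. I did this in seven strokes along board +x, lifting the tips clear to reset them after each.

- **Force:** the readings during the strokes were 11.5–13.0 N. I only sampled between small steps, so peaks between samples were not recorded.
- **Rails:** I have no direct depth reading. The tips stayed at about 78.2 mm the whole way. That means the roller kept resting on the board while crossing both rails, so each rail must have been pushed flush. The last picture also shows both as thin flush strips.
- **Position:** the roller centre is 0.2 mm short of the line by the top camera. The wrist camera puts it 1.6 mm past the line. These disagree by about 2 mm, which matches the calibration error and is inside the 6 mm limit. Sideways it is about 2.5 mm off the line's middle.
- **Squareness:** the wrist camera shows the axis within 0.01 rad of the line, while the top and scene cameras show about 0.03 rad. Both are well inside 0.15 rad.
- **Start position:** the roller was about 76 mm behind the board's centre, not the stated 65 mm, so it rolled about 110 mm (around 3.7 rad).
- **At hand-in:** the gripper was about 230 mm above the table and touching nothing. Nothing else looked moved in the pictures I viewed. The bystanders' positions were not measured.

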